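Pack a blood tube into the insulated courier carrier

ROBOT

A 6-joint arm with a two-finger parallel gripper is mounted at the origin on a cart in front of the work surface, level with it; the furniture and walls round the work are solid. World frame = base frame: x ahead of the robot, y to its left, z up, the work surface at z = 0. Lengths are in m, angles in rad, forces in N, time in s.
With the tool pointing down it reaches from about 0.35 to 0.85 m from the base axis. Payload 8.1 kg.
Tool frame: the origin (TCP) lies at the very end of the fingers, on their centre line; the grasp point (between the pads) lies robot.grip_point_offset behind it (robot.grip_point_offset is the distance from the TCP to the grasp point, in m); z points along the fingers, y is the line along which they close (so a half turn about z gives the same grasp; the last joint's range is limited). The gripper opens to 93 mm and grips with 3 to 60 N. Pads are 15 mm wide; open, the fingers measure 128 mm over their backs; the gripper's body (75 mm by 188 mm) begins 65 mm behind the grasp point.
Start: joints at [1.091, 0.13, 1.488, -0, 1.523, -0.085], TCP at [0.231, 0.554, 0.219] pointing down, gripper open.
Joint ranges: [-2.96, 2.96], [-0.89, 2.26], [0.02, 2.5], [-1.34, 4.48], [0, 2.73], [-2.66, 2.66]. Speed limits (rad/s): [2.39, 2.39, 2.79, 3.14, 3.14, 3.14].

INTERFACE

Orientations are given as a rotation vector (axis times angle).
In Python, from plant import robot, eyes gives the robot as it stands. The module is installed in compiled form; this text tells all that it offers.
- The arm moves only by the tool apply_moves, never from a script. Its argument "steps" is one flat list of numbers, 7 for each row, row after row: the shift along the tool's x, y, z in units of 30 mm (1.0 is 30 mm), then the turn, a rotation vector about the tool's x, y, z in units of 6 degrees (1.0 is 6 degrees), then the opening in per cent of the stroke, from 0 (shut) to 100 (fully open). In form: [dx, dy, dz, ax, ay, az, fingers, dx, dy, dz, ax, ay, az, fingers, ...]. A call has 1 to 12 rows; each row shifts and turns the commanded pose from where the row before left it, along the tool's axes as they then stand; what a row does not reach is not made up. A row lasts 1/12 s, in which the tool goes at most 41.7 mm and 7.16 degrees, less where a joint would pass 70% of its speed; a pose out of reach is approached as far as the arm can. A call is refused whole if a number of a shift passes 1 or a number of a turn 1, either way. A call with a gripper value outside its range is refused whole. The fingers move at their own pace and stop on an object; "grip_force" is the grip in N (left out, the last holds). Time passes only in rows, so rows that do not move let the fingers close. It gives the time, the measured TCP pose, the force, the opening and the grip force at its end, in the units of the state.
- robot.read_state(): the state, without advancing time (a new reading comes with each control period).
- eyes.read_camera(name): name is "side" or "top"; returns the picture (400x640x3 uint8, red, green, blue); there is no depth.
- eyes.calibration(name): a dict with "K" (3x3 intrinsics, pixels), "k1" (the pictures are not rectified: a ray, as slopes to the right and down, at radius r is drawn at 1 + k1 r^2 times it, then the intrinsics apply), "R" (3x3) and "t" (3): a world point X has camera coordinates R X + t. Camera axes: x right, y down, z forward; pixel columns grow to the right and rows downward; lengths in m; the calibration is good to about 2 mm. A picture is of the moment at which its call begins. calibration takes no time and is no camera call.
- robot.close_job(): hands the job in; it is judged then, once.
Trained networks look in the newest picture that a camera, given by its name, has taken for a name from the list of things; names that differ only in an ending like _2 or _b are one class to them, and where a whole thing is asked for, a point or a joint stands for the part that bears it (a point fixed in the world has none). Each returns a list of dicts, best first, with "conf" (0 to 1); they miss things now and then, are a little off and sometimes report something else, mostly with a low value. They report only what shows in the picture. A call takes as long as a camera call.
- eyes.search_frame(camera, thing): "rect" ([left, top, width, height] in pixels, round what is visible of it).
- eyes.place_of(camera, thing): "xy" ([column, row] in pixels: a listed point, or the origin of a listed thing).
The state is a dict: "t": time; "q": joint angles; "dq": joint speeds; "joint_torque": joint torques, N m; "tool_pos": TCP position; "orientation": TCP orientation; "force": force on the tool from outside, world axes, zero at the start; "wrist_torque": the same for the moment, N m; "opening": finger opening in m; "gripper_force": force on a finger pad.
Only numpy, scipy, OpenCV 4.12 (cv2) and the standard library are available. Lean on these libraries where they do the work, as an engineer would, in place of code of your own. Each camera call takes 0.05 s, during which the arm holds its last target. There are 200 camera calls.

TASK

Pack the blood tube for the courier: the canister stands in the round well of the open carrier, the tube stands in the canister's bore with the cap seated over it, the cold brick stands on edge in the slot beside the canister, and the hood goes over everything, down all round onto the carrier's ledge. Leave the strip vial and the timer on the bench undisturbed.

Things in the scene. Friction and masses are not known exactly. Their poses are not given: they have to be found in the camera images.
- carrier: fixed grey carrier base 124 (x) x 156 (y) mm; its top rim is a ledge at z 46 mm; inside it a dark foam insert rises to a deck at z 60 mm (98 x 130, flanks sloping out to 105 x 137 at the ledge). In the deck, both 22 mm deep (floors at z 38): round well, 60 mm diameter, centre x 0, y +30 mm; slot 90 (x) x 42 (y) mm, centre x 0, y -37 mm. Origin: centre of underside, z up
- hood: loose white cover on its open rim, 0.35 kg, 124 (x) x 156 (y) x 92 mm high; inside 113 x 145, 86 high. Black handle bar on the roof: 16 mm wide and high, 100 mm long along y, centre 118 mm above the origin, 18 mm of air under it, feet at y +-40. Seated, its rim is on the ledge, origin 46 mm above the carrier's, y along the carrier's y, either way round. Origin: centre of underside (rim)
- canister: loose white round container, 110 g: body 54 mm diameter, 42 mm high (foot 46 mm diameter, widening over the lowest 6 mm); above it a neck tapering from 43 to 38 mm, top at 54 mm. In its middle a bore for one tube, 19 mm diameter, flared to 26 mm at the top, floor 6 mm above the underside. In the well it stands 32 mm out of the deck. Origin: centre of underside, z up
- cap: loose grey ribbed round cap of the canister, 45 g, on its open rim: 54 mm diameter, 47 mm high, inside 48 mm diameter, 43 mm deep. It slips loosely over the neck (no thread or catch: the canister cannot be lifted by it) and rests on the canister's shoulder, origin 42 mm above the canister's. Origin: centre of the open underside, z up
- tube: capped blood tube, upright in the rack, the only tube there, 12 g, 76 mm long: 12.4 mm diameter, cap 15 mm diameter on its top. It can be gripped 54 to 66 mm above its lower end (the top 10 mm gives no hold). In the bore it stands 28 mm out of the canister; it may lean a little there. Origin: centre of the lower end, z up the tube
- cold_brick: loose pale blue coolant brick standing on edge, 190 g: 80 (x) x 34 (y) x 80 mm high, lower long edges rounded, a small round filler plug on top. In the slot its x lies along the carrier's x, either way round, and it stands 58 mm out of the deck. Origin: centre of underside, z up
- tube_rack: loose open blue grid rack 64 (x) x 125 (y) mm that holds the tube: grid top at 53 mm, the two end plates (y = +-61 mm) 62 mm high; the tube stands in the middle row of cells, at about x 0, y +9.5 mm, its lower end 3 mm above the bench. Origin: centre of the underside
- strip_vial: bystander: small white vial with a wide teal lid, 37 mm diameter, 66 mm high, to be left where it stands. Origin: centre of the underside
- timer: bystander: small white bench timer 64 x 66 x 19 mm, lying flat, to be left where it lies. Origin: centre of the underside

How it is judged:
On the way, in this order (a step that is already met when the one before it is completed fails the run):
1. the tube stands in the canister's bore (horizontal distance between tube and canister below 0.009 m and z of tube in the frame of canister between 0.001 and 0.011 m and angle between tube's own z axis and vertical below 0.3 rad), for 0.2 s.
2. the cap is seated on the canister with the tube inside (horizontal distance between tube and canister below 0.009 m and z of tube in the frame of canister between 0.001 and 0.011 m and horizontal distance between cap and canister below 0.006 m and z of cap in the frame of canister between 0.038 and 0.046 m), for 0.2 s.
At the end, for the whole second after the job is handed in: Canister in the well (8 mm), tube on the bore's floor (5 mm), cap on the shoulder (6 mm aside, 4 mm high), brick in the slot (11 mm along, 9 mm across, 0.2 rad), hood on the ledge (8 mm aside, 4 mm high, 0.1 rad), each seated within 5 mm of its floor, upright, released, at rest (all of step 2 and x of canister in the frame of carrier between -0.008 and 0.008 m and y of canister in the frame of carrier between 0.022 and 0.038 m and z of canister in the frame of carrier between 0.033 and 0.043 m and x of cold_brick in the frame of carrier between -0.011 and 0.011 m and y of cold_brick in the frame of carrier between -0.046 and -0.028 m and z of cold_brick in the frame of carrier between 0.033 and 0.043 m and angle between the x axis of cold_brick and the x axis of carrier, either way round below 0.2 rad and horizontal distance between hood and carrier below 0.008 m and z of hood in the frame of carrier between 0.042 and 0.05 m and angle between the y axis of hood and the y axis of carrier, either way round below 0.1 rad and angle between each of canister, cap, cold_brick's own z axis and vertical below 0.12 rad and angle between hood's own z axis and vertical below 0.06 rad and angle between tube's own z axis and vertical below 0.3 rad and linear speed of each of canister, cap, cold_brick, hood, tube below 0.02 m/s); the robot touches nothing.
It fails at once if the strip vial is pushed more than 20 mm or knocked over (distance of strip_vial from where it was at the start of the episode above 0.02 m or angle between strip_vial's own z axis and vertical above 0.5 rad).
It fails at once if the timer is pushed more than 20 mm (distance of timer from where it was at the start of the episode above 0.02 m).
It also fails if it takes over 131 s, if anything falls off the work surface, if the arm or the gripper's body presses on something with over 40 N, if the wrist force passes 120 N, or if a joint passes its speed limit or range.

## Working session

There is one attempt and no reset: what is moved stays moved. The work goes in short steps, Python scripts to look and compute and a tool call to move; the robot and the scene stay as the last step left them, time stands still between calls to the robot, and variables do not carry over. Pictures are saved under pics/ and viewed, at most 14 in all, crops included, and the job is handed in when it is done.

Besides the shell and the picture viewer there is one more tool, called after "Emit:" as name(argument=value, ...) on one line, values as JSON. apply_moves: Moves the arm, as the interface text tells. Its arguments: {"type":"object","properties":{"steps":{"type":"array"},"grip_force":{"type":"number"}},"required":["steps"]}

```bash
mkdir -p pics; ls; cat > h.py <<'E'
import numpy as np,cv2
from plant import robot,eyes
def cal(c):
    d=eyes.calibration(c);return np.array(d["K"]),d["k1"],np.array(d["R"]),np.array(d["t"])
def ray(c,uv):
    K,k1,R,t=cal(c)
    p=cv2.undistortPoints(np.array([[uv]],float),K,np.array([k1,0,0,0,0.]))[0,0]
    return -R.T@t, R.T@np.array([p[0],p[1],1.])
def atz(c,uv,z):
    o,d=ray(c,uv);return o+d*(z-o[2])/d[2]
def proj(c,X):
    K,k1,R,t=cal(c)
    return cv2.projectPoints(np.array(X,float).reshape(-1,1,3),cv2.Rodrigues(R)[0],t,K,np.array([k1,0,0,0,0.]))[0].reshape(-1,2)
def tri(uva,uvb):
    a,d=ray("top",uva);b,e=ray("side",uvb)
    s=np.linalg.lstsq(np.c_[d,-e],b-a,rcond=None)[0]
    p=a+d*s[0];q=b+e*s[1];return (p+q)/2,np.linalg.norm(p-q)
def save(c,n):
    im=eyes.read_camera(c);cv2.imwrite("pics/"+n,im[:,:,::-1]);return im
E
python3 - <<'E'
from h import *
np.set_printoptions(precision=3,suppress=True)
print(robot.read_state(),robot.grip_point_offset)
for c in("top","side"):
    save(c,c+"0.png");print(c,-cal(c)[2].T@cal(c)[3],cal(c)[2])
for n in "carrier hood canister cap tube cold_brick tube_rack strip_vial timer".split():
    u={}
    for c in("top","side"):
        r=eyes.place_of(c,n)[:2];u[c]=r
        print(n,c,[(np.round(k["xy"]),round(k["conf"],2)) for k in r],atz(c,r[0]["xy"],0.003 if n=="tube" else 0) if r else "")
    if all(u.values()): print("   tri",tri(u["top"][0]["xy"],u["side"][0]["xy"]))
E
```

```text
pics
{'t': 0.0, 'q': array([ 1.091,  0.131,  1.489, -0.   ,  1.523, -0.085]), 'dq': array([-0.002, -0.001, -0.001, -0.001,  0.001,  0.   ]), 'joint_torque': array([ -0.   , -55.983, -49.179,   0.077,   0.035,  -0.   ]), 'tool_pos': array([0.23 , 0.553, 0.218]), 'orientation': array([-0.616, -3.08 ,  0.003]), 'force': array([ 0.599, -0.045,  0.217]), 'wrist_torque': array([ 0.038, -0.013, -0.019]), 'gripper_force': 0.0, 'opening': 0.09256720835275821} 0.0188
top [0.452 0.003 1.145] [[-0.016 -1.    -0.015]
 [-0.999  0.016 -0.04 ]
 [ 0.04   0.015 -0.999]]
side [0.565 0.883 0.7  ] [[-0.998  0.056 -0.015]
 [ 0.046  0.61  -0.791]
 [-0.035 -0.79  -0.612]]
carrier top [(array([435., 181.]), 0.98)] [ 0.565 -0.25   0.   ]
carrier side [(array([308., 149.]), 0.9)] [ 0.54  -0.251  0.   ]
   tri (array([ 0.553, -0.248,  0.004]), np.float64(0.02454857671859458))
hood top [(array([246., 180.]), 0.64)] [0.574 0.209 0.   ]
hood side [(array([299., 274.]), 0.7)] [ 0.576  0.209 -0.   ]
   tri (array([ 0.575,  0.209, -0.   ]), np.float64(0.0014414778944413474))
canister top [(array([225., 260.]), 0.84),
[... 658 characters left out ...]
5))
tube_rack top [(array([325., 150.]), 0.71), (array([245., 179.]), 0.53)] [0.644 0.015 0.   ]
tube_rack side [(array([272., 212.]), 0.67), (array([410., 288.]), 0.59)] [0.633 0.01  0.   ]
   tri (array([0.637, 0.016, 0.006]), np.float64(0.010840216714817844))
strip_vial top [(array([381., 247.]), 0.74), (array([332., 213.]), 0.44)] [ 0.407 -0.117  0.   ]
strip_vial side [(array([367., 172.]), 0.65)] [ 0.399 -0.128  0.   ]
   tri (array([ 0.404, -0.116,  0.009]), np.float64(0.0069416848469737846))
timer top [(array([279., 250.]), 0.56)] [0.405 0.129 0.   ]
timer side [(array([385., 243.]), 0.95)] [0.395 0.131 0.   ]
   tri (array([ 0.4  ,  0.13 , -0.001]), np.float64(0.009763834806596426))
```

```bash
python3 - <<'E'
import cv2
a=cv2.imread("pics/top0.png");b=cv2.imread("pics/side0.png")
cv2.imwrite("pics/t1.png",cv2.resize(a[100:320,180:500],(800,550),interpolation=cv2.INTER_CUBIC))
cv2.imwrite("pics/s1.png",cv2.resize(b[60:360,200:500],(600,600),interpolation=cv2.INTER_CUBIC))
E
```

```text
(no output)
```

View pics/t1.png

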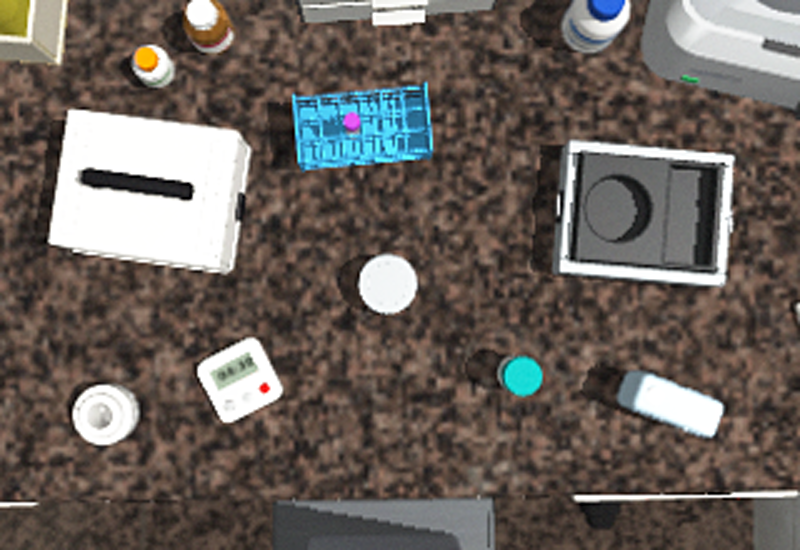

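View pics/s1.png

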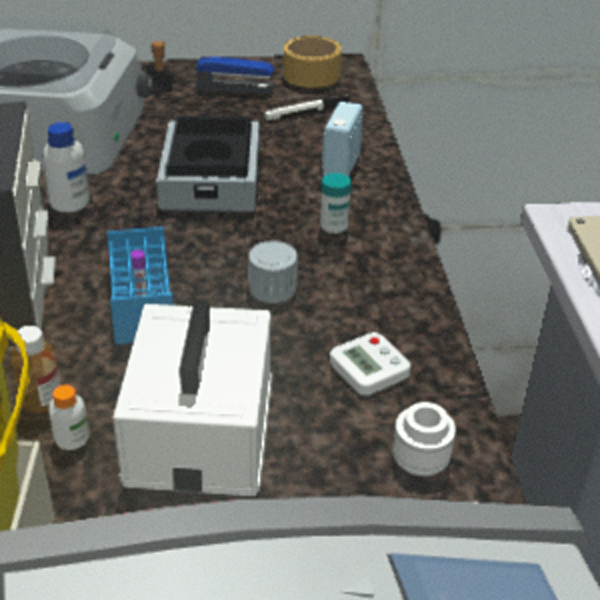

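The top view (crop, scale 2.5, offset 180,100) shows the hood handle from (82,177) to (192,190). The cap is at (388,284), the canister at (105,412), the brick at (670,403) and the tube's cap at (351,122). The carrier rim corners are (567,142), (735,155), (725,285) and (556,272), with the well on the left, so carrier +y points to world +y. The side view agrees with this layout.

```bash
python3 - <<'E'
from h import *
np.set_printoptions(precision=4,suppress=True)
f=lambda p:(np.array(p)/2.5+[180,100])-0.3
g=lambda p:(np.array(p)/2+[200,60])-0.25
T=lambda p,z:atz("top",f(p),z)[:2]; S=lambda p,z:atz("side",g(p),z)[:2]
c=[T(p,.046) for p in [(567,142),(735,155),(725,285),(556,272)]]
print("carrier",np.mean(c,0),c,"ang y",np.arctan2(*((c[0]-c[1]+c[3]-c[2])*[-1,1])))
w=[T(p,.060) for p in[(583,153),(729,164),(717,274),(575,262)]];print("deck?",np.mean(w,0))
cs=[S(p,.046) for p in [(170,120),(258,120),(255,183),(160,182)]];print("carrier side",np.mean(cs,0))
a,b=T((82,177),.126),T((192,190),.126);print("hood handle",(a+b)/2,a-b,"ang",np.arctan2(-(a-b)[0],(a-b)[1]))
print("handle side",S((200,303),.126),S((191,362),.126))
print("canister",T((105,412),.05),T((102,415),.054),"side",S((428,414),.054))
print("cap",T((388,284),.047),"side",S((273,256),.047))
print("tube",T((351,121),.079),"side",S((138,253),.079))
print("vial",T((523,376),.066),"timer",T((240,380),.019))
# brick: segment
im=cv2.imread("pics/top0.png");hsv=cv2.cvtColor(im,cv2.COLOR_BGR2HSV)
m=cv2.inRange(im,(150,150,130),(255,255,255));m[:, :425]=0;m[:245]=0;m[278:]=0;m[:,472:]=0
n=cv2.findContours(m,0,2)[0];n=max(n,key=cv2.contourArea);r=cv2.minAreaRect(n);bx=cv2.boxPoints(r);print(r,bx)
q=np.array([atz("top",p,.08)[:2] for p in bx]);print("brick",q.mean(0),q)
E
```

```text
carrier [ 0.5509 -0.2475] [array([ 0.6186, -0.1756]), array([ 0.6042, -0.3324]), array([ 0.483 , -0.3194]), array([ 0.4976, -0.1625])] ang y -0.09240163762572082
deck? [ 0.5497 -0.2491]
carrier side [ 0.547  -0.2472]
hood handle [0.577  0.2103] [0.0132 0.096 ] ang -0.1363729304656742
handle side [0.5689 0.1703] [0.5787 0.2504]
canister [0.3745 0.2573] [0.372  0.2592] side [0.3665 0.2576]
cap [ 0.489  -0.0066] side [ 0.4861 -0.005 ]
tube [0.6361 0.0247] side [0.6331 0.022 ]
vial [ 0.4029 -0.1275] timer [0.401  0.1351]
((450.8275451660156, 261.9310302734375), (35.28211212158203, 16.341190338134766), 21.801406860351562) [[431.4138 262.9655]
 [437.4827 247.7931]
 [470.2413 260.8965]
 [464.1724 276.069 ]]
brick [ 0.3747 -0.2642] [[ 0.3732 -0.2205]
 [ 0.4068 -0.2348]
 [ 0.3762 -0.308 ]
 [ 0.3426 -0.2935]]
```

```bash
python3 - <<'E'
import cv2
a=cv2.imread("pics/top0.png");b=cv2.imread("pics/side0.png")
x=cv2.resize(a[235:285,420:480],(480,400),interpolation=cv2.INTER_CUBIC)
y=cv2.resize(b[95:160,345:395],(308,400),interpolation=cv2.INTER_CUBIC)
cv2.imwrite("pics/br.png",cv2.hconcat([x,y]))
E
```

```text
(no output)
```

View pics/br.png

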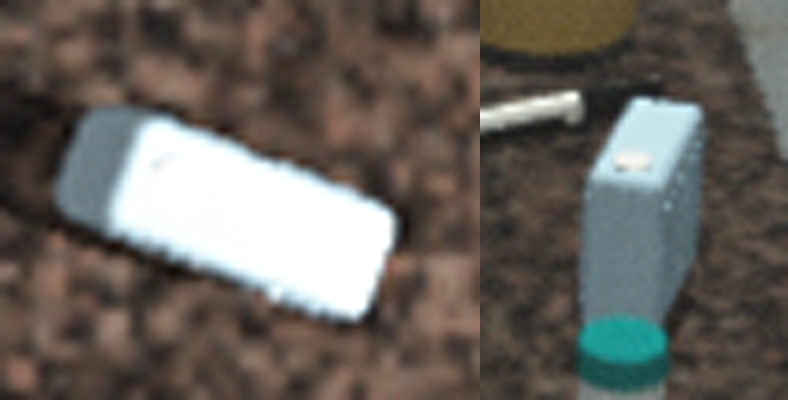

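```bash
cat >> h.py <<'E'
from scipy.spatial.transform import Rotation as Ro
def go(x,y,z,th=None):
    """print turn az (units) then shift in tool axes after that turn (units)"""
    s=robot.read_state();R=Ro.from_rotvec(s["orientation"]).as_matrix();p=np.array(s["tool_pos"])
    cur=np.arctan2(R[1,1],R[0,1]);th=cur if th is None else np.radians(th)
    d=(cur-th+np.pi/2)%np.pi-np.pi/2
    t=cur-d;yx=np.array([np.cos(t),np.sin(t),0]);zz=np.array([0,0,-1.]);xx=np.cross(yx,zz)
    v=np.array([x,y,z])-p
    q=s["q"]
    print("t %.2f pos %s th %.1f q6 %.2f tilt %.3f F %s open %.4f g %.1f"%(s["t"],np.round(p,4),np.degrees(cur),q[5],np.arccos(-R[2,2]),np.round(s["force"],1),s["opening"],s["gripper_force"]))
    print("az %.2f (alt %.2f)  shift %s"%(np.degrees(d)/6,(np.degrees(d)-np.sign(d)*180)/6,np.round([v@xx,v@yx,v@zz],4)/.03))
E
python3 -c "
from h import *
go(.371,.2585,.1)"
```

```text
t 1.00 pos [0.2307 0.5539 0.2187] th 67.4 q6 -0.09 tilt 0.000 F [-0.5  0.8  0.3] open 0.0928 g 0.0
az 0.00 (alt 0.00)  shift [-8.10333333 -7.29        3.95666667]
```

Emit:
apply_moves(steps=[-0.9,-0.81,0.44,0,0,0,100,-0.9,-0.81,0.44,0,0,0,100,-0.9,-0.81,0.44,0,0,0,100,-0.9,-0.81,0.44,0,0,0,100,-0.9,-0.81,0.44,0,0,0,100,-0.9,-0.81,0.44,0,0,0,100,-0.9,-0.81,0.44,0,0,0,100,-0.9,-0.81,0.44,0,0,0,100,-0.9,-0.81,0.44,0,0,0,100,0,0,0,0,0,0,100])

```text
t: 1.83
tool_pos: [0.3716, 0.2529, 0.0972]
orientation: [-0.622, -3.078, 0.007]
force: [-1.2, 0.2, -0.1]
opening: 0.0927
gripper_force: 0.0
```

```bash
python3 - <<'E'
from h import *
go(.371,.2585,.026)
a=save("top","t2.png");b=save("side","s2.png")
x=cv2.resize(a[220:300,180:280],(500,400),interpolation=cv2.INTER_CUBIC)
y=cv2.resize(b[210:310,350:450],(400,400),interpolation=cv2.INTER_CUBIC)[:,:290]
cv2.imwrite("pics/c2.png",cv2.hconcat([x,y])[:,:,::-1])
p=np.array(robot.read_state()["tool_pos"]);print(proj("side",p),proj("top",p))
E
```

```text
t 1.83 pos [0.3716 0.2529 0.0972] th 67.1 q6 -0.69 tilt 0.004 F [-1.2  0.2 -0.1] open 0.0927 g 0.0
az 0.00 (alt 0.00)  shift [0.09       0.16333333 2.37333333]
[[413.89005207 248.56084239]] [[216.60200947 267.65871794]]
```

View pics/c2.png

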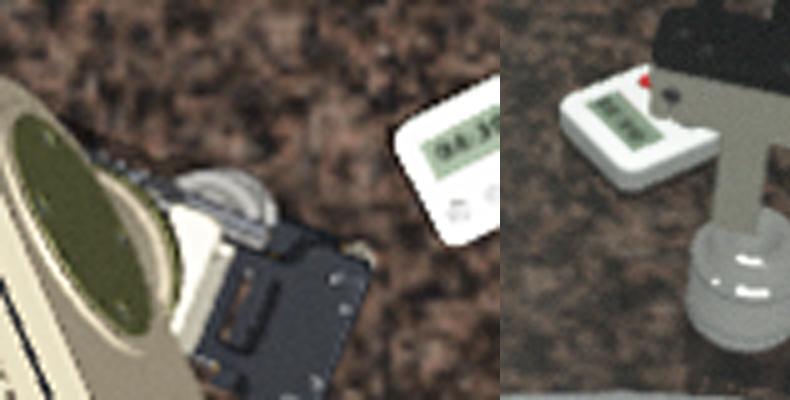

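The gripper is above the canister: in the side crop the near finger sits just over its rim. I'll descend, squeeze to centre it, then regrip turned by 90°.

Emit:
apply_moves(steps=[0,0,0.6,0,0,0,100,0,0.1,0.6,0,0,0,100,0,0,0.6,0,0,0,100,0,0,0.5,0,0,0,100,0,0,0,0,0,0,40,0,0,0,0,0,0,40,0,0,0,0,0,0,40,0,0,0,0,0,0,40,0,0,0,0,0,0,40,0,0,0,0,0,0,40], grip_force=8)

```text
t: 2.77
tool_pos: [0.3728, 0.2618, 0.0319]
orientation: [0.616, 3.079, 0.002]
force: [1.2, -0.3, -0.7]
opening: 0.0579
gripper_force: 0.0
```

Emit:
apply_moves(steps=[0,0,0,0,0,0,40,0,0,0,0,0,0,40,0,0,0,0,0,0,40])

```text
t: 3.02
tool_pos: [0.3727, 0.2616, 0.0316]
orientation: [0.616, 3.08, 0.001]
force: [-0.8, -0.4, 5.5]
opening: 0.0538
gripper_force: 8.0
```

Emit:
apply_moves(steps=[0,0,0,0,0,0,80,0,0,0,0,0,0,80,0,0,0,0,0,1,80,0,0,0,0,0,1,80,0,0,0,0,0,1,80,0,0,0,0,0,1,80,0,0,0,0,0,1,80,0,0,0,0,0,1,80,0,0,0,0,0,1,80,0,0,0,0,0,1,80,0,0,0,0,0,1,80,0,0,0,0,0,1,80])

```text
t: 4.02
tool_pos: [0.3718, 0.2611, 0.0305]
orientation: [-2.08, -2.354, 0.001]
force: [0.7, -0.3, -0.1]
opening: 0.0741
gripper_force: 0.0
```

Emit:
apply_moves(steps=[0,0,0,0,0,1,80,0,0,0,0,0,1,80,0,0,0.2,0,0,1,80,0,0,0,0,0,1,50,0,0,0,0,0,1,40,0,0,0,0,0,0,40,0,0,0,0,0,0,40,0,0,0,0,0,0,40,0,0,0,0,0,0,40,0,0,0,0,0,0,40], grip_force=20)

```text
t: 4.85
tool_pos: [0.372, 0.2612, 0.0247]
orientation: [-2.613, -1.745, 0.0]
force: [-0.1, -0.5, -0.4]
opening: 0.0541
gripper_force: 20.0
```

```bash
python3 - <<'E'
from h import *
# carrier: centre, yaw; well centre
c=np.array([.5495,-.2478]);a=-.092
y=np.array([-np.sin(a),np.cos(a)]);x=np.array([np.cos(a),np.sin(a)])
w=c+.03*y;s=c-.037*y;print("well",w,"slot",s)
go(w[0],w[1],.15)
E
```

```text
well [ 0.55225611 -0.21792687] slot [ 0.5461008  -0.28464353]
t 4.85 pos [0.372  0.2612 0.0247] th -22.5 q6 0.89 tilt 0.000 F [-0.1 -0.5 -0.4] open 0.0541 g 20.0
az 0.00 (alt 0.00)  shift [-12.45        11.67        -4.17666667]
```

Emit:
apply_moves(steps=[0,0,-0.7,0,0,0,40,0,0,-0.9,0,0,0,40,0,0,-0.9,0,0,0,40,0,0,-0.9,0,0,0,40,0,0,-0.8,0,0,0,40,-0.96,0.9,0,0,0,0,40,-0.96,0.9,0,0,0,0,40,-0.96,0.9,0,0,0,0,40,-0.96,0.9,0,0,0,0,40,-0.96,0.9,0,0,0,0,40,-0.96,0.9,0,0,0,0,40,-0.96,0.9,0,0,0,0,40])

```text
t: 5.85
tool_pos: [0.4693, 0.0005, 0.151]
orientation: [2.613, 1.744, 0.001]
force: [0.6, 1.1, -1.7]
opening: 0.0542
gripper_force: 20.0
```

Emit:
apply_moves(steps=[-0.96,0.9,0,0,0,0,40,-0.96,0.9,0,0,0,0,40,-0.96,0.9,0,0,0,0,40,-0.96,0.9,0,0,0,0,40,-0.96,0.9,0,0,0,0,40,-0.93,0.87,0,0,0,0,40,0,0,0,0,0,0,40,0,0,0,0,0,0,40])

```text
t: 6.52
tool_pos: [0.5514, -0.2199, 0.1498]
orientation: [-2.615, -1.739, 0.001]
force: [0.1, 0.8, -0.7]
opening: 0.054
gripper_force: 20.0
```

```bash
python3 - <<'E'
from h import *
go(.5523,-.2179,.066)
a=save("top","t3.png");b=save("side","s3.png")
x=cv2.resize(a[130:230,380:500],(480,400),interpolation=cv2.INTER_CUBIC)
y=cv2.resize(b[80:180,260:340],(320,400),interpolation=cv2.INTER_CUBIC)
cv2.imwrite("pics/c3.png",cv2.hconcat([x,y])[:,:,::-1])
E
```

```text
t 6.52 pos [ 0.5514 -0.2199  0.1498] th -22.7 q6 -0.07 tilt 0.002 F [ 0.1  0.8 -0.7] open 0.0540 g 20.0
az 0.00 (alt 0.00)  shift [0.07333333 0.00333333 2.79333333]
```

View pics/c3.png

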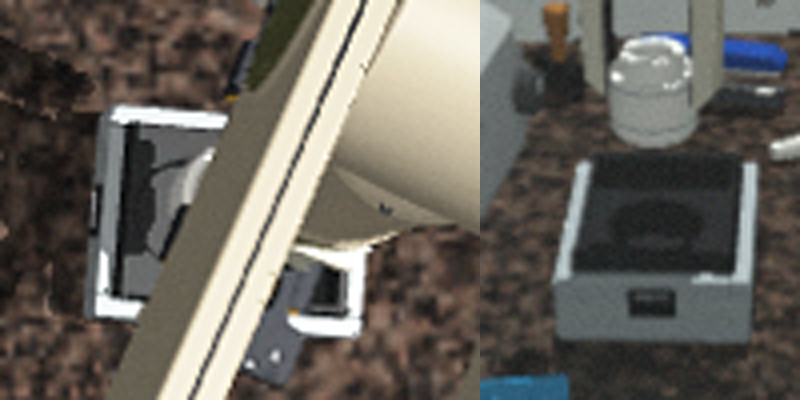

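The canister hangs over the carrier. In the side crop the well ellipse is at about (657,222) and the canister's foot at about (653,136).

```bash
python3 - <<'E'
from h import *
# refine well ellipse in side image s0 (unobstructed)
P=lambda u,v:(260+(u-480)/4-.4,80+v/4-.4)
print("well",atz("side",P(657,222),.06),"can foot",atz("side",P(653,136),.125),"neck top",atz("side",P(654,47),.125+.054))
print("exp well px",proj("side",[.5523,-.2179,.06]),proj("top",[.5523,-.2179,.06]))
im=cv2.imread("pics/top0.png")
# crop t1: well rim left(583,208) right(652,208) top(611,175) bottom(612,243)
f=lambda p:(np.array(p)/2.5+[180,100])-0.3
print("well top",atz("top",f((618,209)),.06))
y=cv2.resize(cv2.imread("pics/side0.png")[110:170,270:340],(560,480),interpolation=cv2.INTER_CUBIC)
x=cv2.resize(im[150:220,400:480],(548,480),interpolation=cv2.INTER_CUBIC)[:,:240]
x=cv2.resize(im[155:215,405:475],(400,343),interpolation=cv2.INTER_CUBIC)
y=cv2.resize(y,(400,343));o=cv2.hconcat([x,y]);o=cv2.convertScaleAbs(o,alpha=1.8);cv2.imwrite("pics/w.png",o)
E
```

```text
well [ 0.5508171  -0.22052806  0.06      ] can foot [ 0.55139276 -0.21402154  0.125     ] neck top [ 0.54861764 -0.22658694  0.179     ]
exp well px [[303.30191252 135.64296103]] [[426.59999862 184.02264756]]
well top [ 0.55395189 -0.21863276  0.06      ]
```

View pics/w.png

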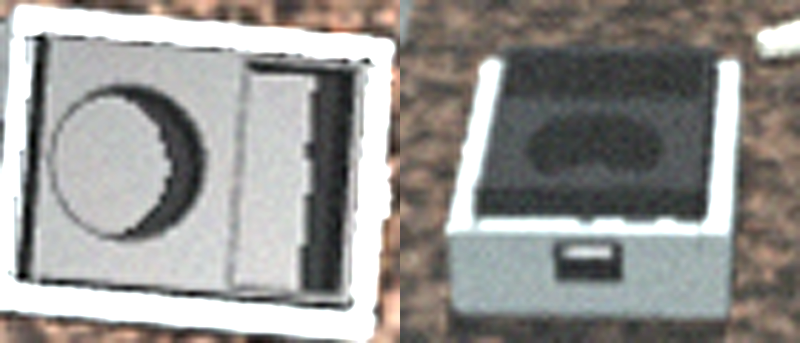

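The well centre reads as (128,163) in the top half and (195,146) in the side half. That puts it near (0.5527, -0.2187), about 1.5 mm from the tool, so I'll lower the canister.

Emit:
apply_moves(steps=[0.05,0.02,0.6,0,0,0,40,0,0,0.6,0,0,0,40,0,0,0.4,0,0,0,40,0,0,0.3,0,0,0,40,0,0,0.3,0,0,0,40,0,0,0.3,0,0,0,40,0,0,0.2,0,0,0,40,0,0,0.12,0,0,0,40,0,0,0,0,0,0,40])

```text
t: 7.37
tool_pos: [0.5523, -0.2168, 0.0654]
orientation: [-2.613, -1.742, 0.001]
force: [-1.1, 0.3, -0.6]
opening: 0.0539
gripper_force: 20.0
```

Emit:
apply_moves(steps=[0,0,0.07,0,0,0,40,0,0,0,0,0,0,75,0,0,0,0,0,0,75,0,0,0,0,0,0,75,0,0,-0.5,0,0,0,75,0,0,-1,0,0,0,75,0,0,-1,0,0,0,75,0,0,-1,0,0,0,75,0,0,-1,0,0,0,75])

```text
t: 8.12
tool_pos: [0.5527, -0.217, 0.201]
orientation: [2.614, 1.742, 0.0]
force: [0.3, -0.6, 0.4]
opening: 0.0698
gripper_force: 0.0
```

```bash
python3 - <<'E'
from h import *
# rack yaw from top crop: corners (293,95),(427,84)
f=lambda p:(np.array(p)/2.5+[180,100])-0.3
a=atz("top",f((295,98)),.062)[:2];b=atz("top",f((427,86)),.062)[:2];print("rack y dir",a-b,np.degrees(np.arctan2(*(a-b)[::-1])))
go(.6346,.0235,.12,np.degrees(np.arctan2(*(a-b)[::-1])))
E
```

```text
rack y dir [-0.00890577  0.12175076] 94.1835927771874
t 8.12 pos [ 0.5527 -0.217   0.201 ] th -22.6 q6 -0.07 tilt 0.001 F [ 0.3 -0.6  0.4] open 0.0698 g 0.0
az 10.53 (alt -19.47)  shift [ 3.30666667 -7.79666667  2.7       ]
```

Emit:
apply_moves(steps=[0,0,0,0,0,0.96,60,0,0,0,0,0,0.96,50,0,0,0,0,0,0.96,40,0,0,0,0,0,0.96,38,0,0,0,0,0,0.96,38,0,0,0,0,0,0.96,38,0,0,0,0,0,0.96,38,0,0,0,0,0,0.96,38,0,0,0,0,0,0.96,38,0,0,0,0,0,0.96,38,0,0,0,0,0,0.93,38])

```text
t: 9.03
tool_pos: [0.5529, -0.2171, 0.1997]
orientation: [3.139, 0.107, 0.001]
force: [0.0, -0.7, -1.1]
opening: 0.0356
gripper_force: 0.0
```

Emit:
apply_moves(steps=[0.41,-0.98,0.1,0,0,0,38,0.41,-0.98,0.1,0,0,0,38,0.41,-0.98,0.1,0,0,0,38,0.41,-0.98,0.1,0,0,0,38,0.41,-0.98,0.4,0,0,0,38,0.41,-0.98,0.5,0,0,0,38,0.41,-0.98,0.5,0,0,0,38,0.41,-0.96,0.5,0,0,0,38,0,0,0.1,0,0,0,38,0,0,0,0,0,0,38,0,0,0,0,0,0,38])

```text
t: 9.95
tool_pos: [0.6337, 0.0239, 0.1274]
orientation: [3.139, 0.116, -0.0]
force: [0.1, -0.6, 0.5]
opening: 0.0353
gripper_force: 0.0
```

```bash
python3 - <<'E'
from h import *
go(.6346,.0235,.056,94.2)
a=save("top","t4.png");b=save("side","s4.png")
x=cv2.resize(a[120:200,270:370],(400,320),interpolation=cv2.INTER_CUBIC)
y=cv2.resize(b[150:250,220:320],(400,400),interpolation=cv2.INTER_CUBIC)
x=cv2.copyMakeBorder(x,0,80,0,0,0)
cv2.imwrite("pics/c4.png",cv2.hconcat([x,y])[:,:,::-1])
z=a[130:230,380:480];cv2.imwrite("pics/c5.png",cv2.resize(z,(400,400))[:,:,::-1])
p=np.array(robot.read_state()["tool_pos"]);print(proj("side",p),(proj("side",p)-[220,150])*4+[400,0])
E
```

```text
t 9.95 pos [0.6337 0.0239 0.1274] th -85.8 q6 1.45 tilt 0.001 F [ 0.1 -0.6  0.5] open 0.0353 g 0.0
az 0.01 (alt -29.99)  shift [0.03       0.01666667 2.38      ]
[[266.37089078 167.30396696]] [[585.48356312  69.21586784]]
```

View pics/c4.png

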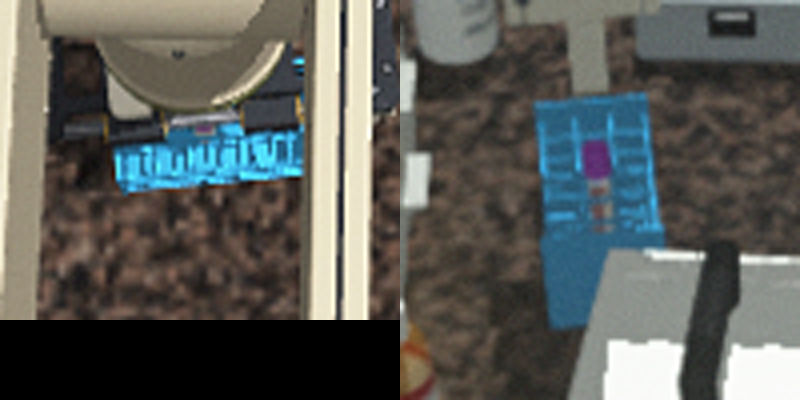

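The tube's purple cap shows between the fingers, at (598,145) in the side crop. I'll descend to just above the grid and grip.

Emit:
apply_moves(steps=[0,0.02,0.6,0,0,0,38,0,0,0.6,0,0,0,38,0,0,0.5,0,0,0,38,0,0,0.4,0,0,0,38,0,0,0.2,0,0,0,38,0,0,0,0,0,0,38,0,0,0,0,0,0,5,0,0,0,0,0,0,5,0,0,0,0,0,0,5,0,0,0,0,0,0,5,0,0,0,0,0,0,5,0,0,0,0,0,0,5], grip_force=10)

```text
t: 11.05
tool_pos: [0.6344, 0.0237, 0.0591]
orientation: [3.139, 0.115, 0.002]
force: [0.1, -0.5, 3.6]
opening: 0.0118
gripper_force: 10.0
```

Emit:
apply_moves(steps=[0,0,-0.3,0,0,0,5,0,0,-0.6,0,0,0,5,0,0,-0.9,0,0,0,5,0,0,-1,0,0,0,5,0,0,-1,0,0,0,5,0,0,-0.8,0,0,0,5,0,0,0,0,0,0,5])

```text
t: 11.63
tool_pos: [0.6369, 0.0235, 0.2041]
orientation: [3.139, 0.115, 0.016]
force: [0.6, 0.3, 1.1]
opening: 0.0117
gripper_force: 10.0
```

```bash
python3 - <<'E'
from h import *
go(.5525,-.217,.195)
a=save("top","t5.png");b=save("side","s5.png")
y=cv2.resize(b[120:220,210:310],(400,400),interpolation=cv2.INTER_CUBIC)
x=cv2.resize(a[140:220,400:480],(400,400),interpolation=cv2.INTER_CUBIC)
cv2.imwrite("pics/c5.png",cv2.hconcat([x,y])[:,:,::-1])
print(robot.read_state()["opening"])
E
```

```text
t 11.63 pos [0.6369 0.0235 0.2041] th -85.8 q6 1.45 tilt 0.010 F [0.6 0.3 1.1] open 0.0117 g 10.0
az 0.00 (alt 0.00)  shift [-3.39333333  7.79        0.30333333]
0.012097600871438154
```

View pics/c5.png

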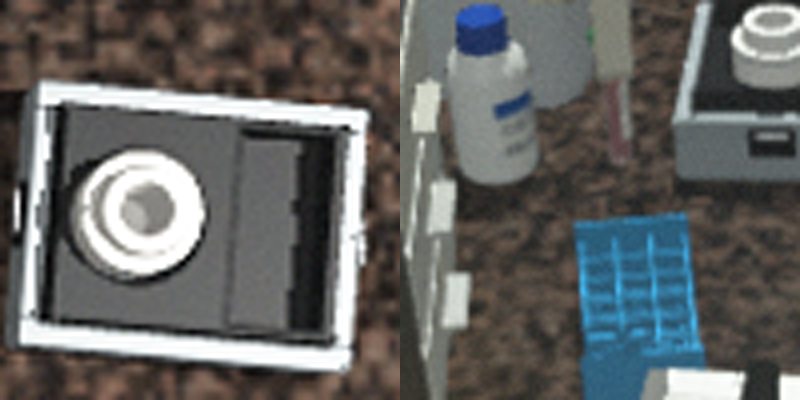

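The canister stands upright in the well, with the bore at about (149,207). The tube hangs from the fingers with its tip at about (622,160) in the side half.

```bash
python3 - <<'E'
from h import *
print("bore",atz("top",(429.4,181),.092), "tip side",atz("side",(265.1,159.4),.148), "bore side", atz("side",(210+375/4-.4,120+19/4-.4),.092))
b=cv2.imread("pics/side0.png")
E
```

```text
bore [ 0.55600479 -0.21780527  0.092     ] tip side [0.63533393 0.02302138 0.148     ] bore side [ 0.55108316 -0.21910582  0.092     ]
```

Emit:
apply_moves(steps=[-0.41,0.95,0,0,0,0,5,-0.42,0.98,0,0,0,0,5,-0.42,0.98,0,0,0,0,5,-0.42,0.98,0,0,0,0,5,-0.42,0.98,0,0,0,0,5,-0.42,0.98,0,0,0,0,5,-0.42,0.98,0,0,0,0,5,-0.4,0.97,0,0,0,0,5,0,0,0,0,0,0,5,0,0,0,0,0,0,5,0,0,0,0,0,0,5])

```text
t: 12.65
tool_pos: [0.5505, -0.2165, 0.1946]
orientation: [-3.138, -0.114, 0.003]
force: [0.7, 0.2, 0.5]
opening: 0.0119
gripper_force: 10.0
```

```bash
python3 - <<'E'
from h import *
go(.553,-.218,.103)
b=save("side","s6.png");a=save("top","t6.png")
y=cv2.resize(b[60:160,260:340],(480,600),interpolation=cv2.INTER_CUBIC)
cv2.imwrite("pics/c6.png",y[:,:,::-1])
E
```

```text
t 12.65 pos [ 0.5505 -0.2165  0.1946] th -85.8 q6 1.04 tilt 0.003 F [0.7 0.2 0.5] open 0.0119 g 10.0
az 0.00 (alt 0.00)  shift [0.08       0.05666667 3.05333333]
```

View pics/c6.png

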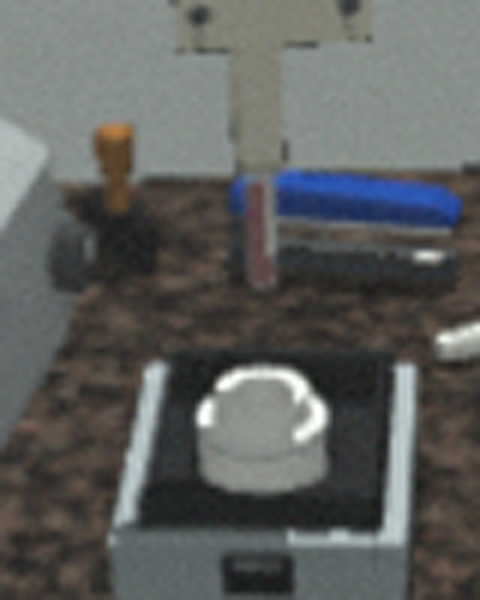

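```bash
python3 - <<'E'
from h import *
print(proj("side",[[.553,-.218,.139],[.553,-.218,.092],[.5505,-.2165,.139]]), (260+262/6-.4,60+285/6-.4), (260+262/6-.4,60+398/6-.4))
E
```

```text
[[301.95860769 107.80115555]
 [302.60141056 124.59539959]
 [302.99321536 108.03808029]] (303.2666666666667, 107.1) (303.2666666666667, 125.93333333333332)
```

Emit:
apply_moves(steps=[0.06,0.05,0.4,0,0,0,5,0,0,0.5,0,0,0,5,0,0,0.4,0,0,0,5,0,0,0,0,0,0,5])

```text
t: 13.08
tool_pos: [0.5514, -0.2167, 0.1528]
orientation: [-3.137, -0.117, 0.008]
force: [-0.3, 0.5, -1.2]
opening: 0.0119
gripper_force: 10.0
```

Emit:
apply_moves(steps=[0.03,0.03,0.4,0,0,0,5,0,0,0.4,0,0,0,5,0,0,0.35,0,0,0,5,0,0,0.3,0,0,0,5,0,0,0,0,0,0,5])

```text
t: 13.5
tool_pos: [0.5526, -0.2185, 0.1106]
orientation: [-3.138, -0.115, 0.006]
force: [-1.8, 0.0, -0.6]
opening: 0.0116
gripper_force: 10.0
```

Emit:
apply_moves(steps=[0,0,0.15,0,0,0,5,0,0,0.1,0,0,0,5,0,0,0,0,0,0,5,0,0,0,0,0,0,5])

```text
t: 13.83
tool_pos: [0.5543, -0.2194, 0.1064]
orientation: [3.139, 0.115, 0.001]
force: [-0.6, 0.6, -0.3]
opening: 0.0118
gripper_force: 10.0
```

Emit:
apply_moves(steps=[0,0,0.08,0,0,0,5,0,0,0,0,0,0,5,0,0,0,0,0,0,40,0,0,0,0,0,0,40,0,0,0,0,0,0,40,0,0,0,0,0,0,40,0,0,-0.6,0,0,0,40,0,0,-1,0,0,0,40,0,0,-1,0,0,0,40,0,0,-1,0,0,0,60,0,0,0,0,0,0,60])

```text
t: 14.75
tool_pos: [0.5573, -0.2208, 0.2198]
orientation: [3.134, 0.115, 0.015]
force: [1.4, -0.4, 0.4]
opening: 0.0464
gripper_force: 0.0
```

```bash
python3 - <<'E'
from h import *
a=save("top","t7.png");b=save("side","s7.png")
r=eyes.place_of("side","cap")[:1];r2=eyes.place_of("top","cap")[:1];print(r,r2)
go(.4875,-.0058,.15)
y=cv2.resize(b[80:160,260:340],(400,400),interpolation=cv2.INTER_CUBIC)
x=cv2.resize(b[160:240,300:380],(400,400),interpolation=cv2.INTER_CUBIC)
cv2.imwrite("pics/c7.png",cv2.hconcat([x,y])[:,:,::-1])
E
```

```text
[{'xy': [336.0, 203.0], 'conf': 0.57}] [{'xy': [332.6, 214.3], 'conf': 0.88}]
t 14.95 pos [ 0.5536 -0.219   0.2106] th -85.8 q6 1.03 tilt 0.001 F [ 0.1  0.6 -0.6] open 0.0552 g 0.0
az 0.00 (alt 0.00)  shift [-1.67666667 -7.25        2.02      ]
```

View pics/c7.png

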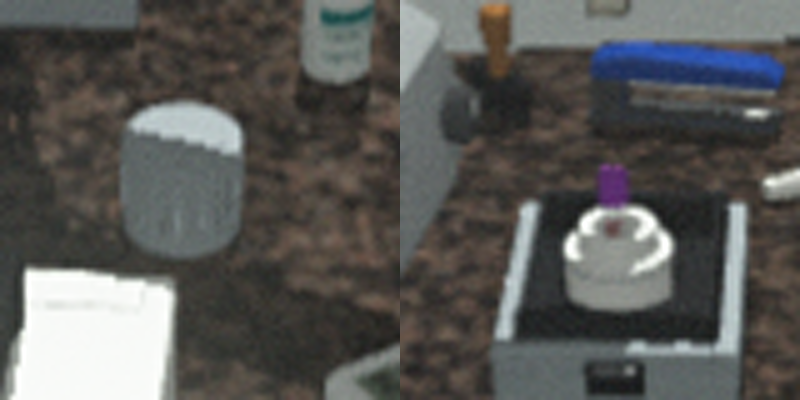

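The tube stands upright in the bore. The cap is at about (183,130) in the left crop, which matches the earlier estimate, so I'll go to it.

Emit:
apply_moves(steps=[-0.2,-0.9,0,0,0,0,100,-0.2,-0.9,0,0,0,0,100,-0.21,-0.91,0,0,0,0,100,-0.21,-0.91,0,0,0,0,100,-0.21,-0.91,0.4,0,0,0,100,-0.21,-0.91,0.8,0,0,0,100,-0.21,-0.91,0.8,0,0,0,100,-0.22,-0.9,0.8,0,0,0,100,0,0,0.2,0,0,0,100,0,0,0,0,0,0,100,0,0,0,0,0,0,100])

```text
t: 15.87
tool_pos: [0.4875, -0.0062, 0.1208]
orientation: [3.139, 0.116, -0.003]
force: [-0.5, -0.0, 0.9]
opening: 0.0931
gripper_force: 0.0
```

```bash
python3 -c "
from h import *
go(.4875,-.0058,.022)"
```

```text
t 15.87 pos [ 0.4875 -0.0062  0.1208] th -85.8 q6 1.38 tilt 0.002 F [-0.5 -0.   0.9] open 0.0931 g 0.0
az 0.00 (alt 0.00)  shift [ 0.         -0.01333333  3.29333333]
```

Emit:
apply_moves(steps=[0,0,0.8,0,0,0,100,0,0,0.9,0,0,0,90,0,0,0.8,0,0,0,80,0,0,0.5,0,0,0,70,0,0,0.25,0,0,0,60,0,0,0,0,0,0,40,0,0,0,0,0,0,40,0,0,0,0,0,0,40,0,0,0,0,0,0,40,0,0,0,0,0,0,40,0,0,0,0,0,0,75,0,0,0,0,0,0,75], grip_force=6)

```text
t: 16.87
tool_pos: [0.4886, -0.006, 0.0248]
orientation: [3.139, 0.115, 0.001]
force: [0.0, 0.3, -0.1]
opening: 0.0639
gripper_force: 0.0
```

Emit:
apply_moves(steps=[0,0,0,0,0,-1,75,0,0,0,0,0,-1,75,0,0,0,0,0,-1,75,0,0,0,0,0,-1,75,0,0,0,0,0,-1,75,0,0,0,0,0,-1,75,0,0,0,0,0,-1,75,0,0,0,0,0,-1,75,0,0,0,0,0,-1,75,0,0,0,0,0,-1,75,0,0,0,0,0,-1,75,0,0,0,0,0,-1,75])

```text
t: 17.87
tool_pos: [0.4882, -0.006, 0.0244]
orientation: [2.467, 1.945, 0.0]
force: [0.7, -0.4, 0.1]
opening: 0.0699
gripper_force: 0.0
```

Emit:
apply_moves(steps=[0,0,0,0,0,-1,75,0,0,0,0,0,-1,75,0,0,0,0,0,-1,60,0,0,0,0,0,0,40,0,0,0,0,0,0,40,0,0,0,0,0,0,40,0,0,0,0,0,0,40,0,0,0,0,0,0,40,0,0,0,0,0,0,40], grip_force=15)

```text
t: 18.62
tool_pos: [0.4882, -0.006, 0.0243]
orientation: [2.14, 2.3, 0.0]
force: [-0.4, 0.7, 1.7]
opening: 0.0543
gripper_force: 15.0
```

```bash
python3 -c "
from h import *
go(.5533,-.2185,.19)"
```

```text
t 18.62 pos [ 0.4882 -0.006   0.0243] th 4.1 q6 -0.19 tilt 0.000 F [-0.4  0.7  1.7] open 0.0543 g 15.0
az 0.00 (alt 0.00)  shift [-7.22        1.65       -5.52333333]
```

Emit:
apply_moves(steps=[0,0,-0.6,0,0,0,40,0,0,-1,0,0,0,40,0,0,-1,0,0,0,40,0,0,-1,0,0,0,40,-0.5,0.11,-1,0,0,0,40,-0.96,0.22,-0.9,0,0,0,40,-0.96,0.22,0,0,0,0,40,-0.96,0.22,0,0,0,0,40,-0.96,0.22,0,0,0,0,40,-0.96,0.22,0,0,0,0,40,-0.96,0.22,0,0,0,0,40,-0.96,0.22,0,0,0,0,40])

```text
t: 19.62
tool_pos: [0.5535, -0.2199, 0.1889]
orientation: [-2.139, -2.3, 0.0]
force: [0.5, 0.0, -0.3]
opening: 0.0542
gripper_force: 15.0
```

Emit:
apply_moves(steps=[0,0,0,0,0,0,40,0,0,0,0,0,0,40,0,0,0,0,0,0,40])

```text
t: 19.87
tool_pos: [0.5531, -0.218, 0.1887]
orientation: [-2.139, -2.3, -0.0]
force: [0.1, 0.1, -0.4]
opening: 0.0546
gripper_force: 15.0
```

```bash
python3 - <<'E'
from h import *
go(.5533,-.2185,.104)
b=save("side","s8.png")
y=cv2.resize(b[60:160,260:340],(480,600),interpolation=cv2.INTER_CUBIC)
cv2.imwrite("pics/c8.png",y[:,:,::-1])
E
```

```text
t 19.87 pos [ 0.5531 -0.218   0.1887] th 4.2 q6 -0.53 tilt 0.001 F [ 0.1  0.1 -0.4] open 0.0546 g 15.0
az 0.00 (alt 0.00)  shift [-0.01666667  0.00666667  2.82333333]
```

View pics/c8.png

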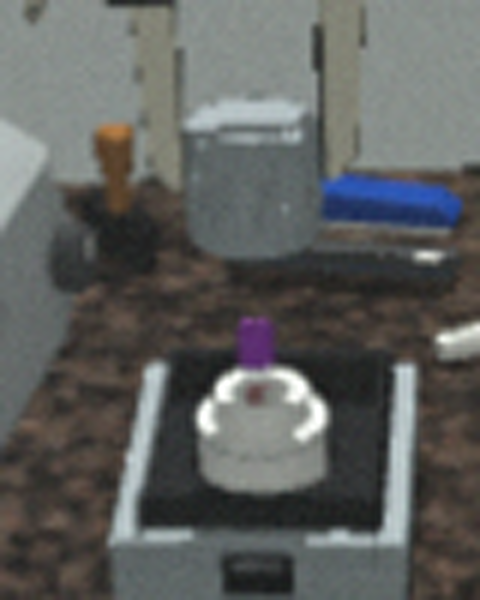

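The cap is centred over the canister: its axis is at column 254 and the canister's at 262, which is the perspective shift I expect. I'll lower it.

Emit:
apply_moves(steps=[0,0,0.4,0,0,0,40,0,0,0.5,0,0,0,40,0,0,0.4,0,0,0,40,0,0,0.4,0,0,0,40,0,0,0.4,0,0,0,40,0,0,0.3,0,0,0,40,0,0,0.2,0,0,0,40,0,0,0.1,0,0,0,40,0,0,0,0,0,0,40])

```text
t: 20.67
tool_pos: [0.5531, -0.2183, 0.1074]
orientation: [-2.138, -2.3, 0.001]
force: [0.1, 0.3, -0.2]
opening: 0.0545
gripper_force: 15.0
```

Emit:
apply_moves(steps=[0,0,0.06,0,0,0,40,0,0,0,0,0,0,40,0,0,0,0,0,0,75,0,0,0,0,0,0,75,0,0,0,0,0,0,75,0,0,0,0,0,0,75,0,0,-0.6,0,0,0,75,0,0,-1,0,0,0,75,0,0,-1,0,0,0,75,0,0,-1,0,0,0,75,0,0,0,0,0,0,100])

```text
t: 21.58
tool_pos: [0.5565, -0.22, 0.2226]
orientation: [2.131, 2.294, 0.005]
force: [1.0, -0.4, 0.3]
opening: 0.0732
gripper_force: 0.0
```

```bash
python3 - <<'E'
from h import *
b=save("side","s9.png")
y=cv2.resize(b[60:160,260:390],(780,600),interpolation=cv2.INTER_CUBIC)
cv2.imwrite("pics/c9.png",y[:,:,::-1])
# brick from side0: top-face corners in s1 crop of br.png: scale 6.16 offset (345,95)
P=lambda u,v:(345+(u-480)/6.16-.4,95+v/6.154-.4)
c=np.array([atz("side",P(*p),.08)[:2] for p in[(636,99),(704,107),(663,191),(592,180)]]);print(c,c.mean(0))
go(.3735,-.264,.13,67.3)
E
```

```text
[[ 0.37031742 -0.30195874]
 [ 0.34193094 -0.29238461]
 [ 0.3707013  -0.21964985]
 [ 0.39879348 -0.2311486 ]] [ 0.37043578 -0.26128545]
t 21.63 pos [ 0.5558 -0.2196  0.2196] th 4.2 q6 -0.54 tilt 0.008 F [ 0.5  0.3 -0.1] open 0.0767 g 0.0
az -10.52 (alt 19.48)  shift [ 5.03333333 -3.71        2.98666667]
```

View pics/c9.png

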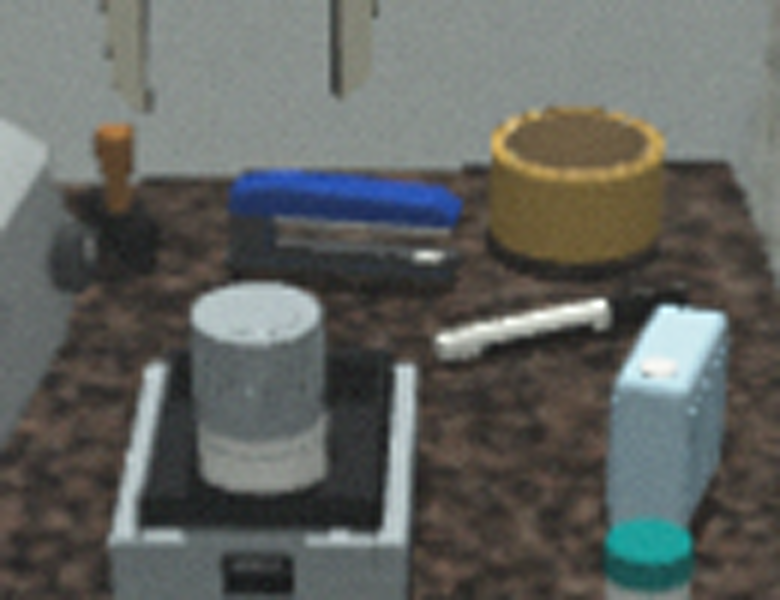

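The cap is seated on the canister's shoulder, at (258,370). The brick is next.

Emit:
apply_moves(steps=[0,0,0,0,0,-0.96,100,0,0,0,0,0,-0.96,100,0,0,0,0,0,-0.96,100,0,0,0,0,0,-0.96,100,0,0,0,0,0,-0.96,100,0,0,0,0,0,-0.96,100,0,0,0,0,0,-0.96,100,0,0,0,0,0,-0.96,100,0,0,0,0,0,-0.96,100,0,0,0,0,0,-0.96,100,0,0,0,0,0,-0.92,100])

```text
t: 22.55
tool_pos: [0.5529, -0.2182, 0.213]
orientation: [-0.61, -3.08, -0.001]
force: [-0.6, -0.4, -0.4]
opening: 0.0926
gripper_force: 0.0
```

```bash
python3 -c "
from h import *
go(.3725,-.263,.13,67.3)"
```

```text
t 22.55 pos [ 0.5529 -0.2182  0.213 ] th 67.6 q6 -1.64 tilt 0.002 F [-0.6 -0.4 -0.4] open 0.0926 g 0.0
az 0.05 (alt -29.95)  shift [ 4.97       -3.69666667  2.76666667]
```

Emit:
apply_moves(steps=[0.82,-0.61,0,0,0,0,100,0.83,-0.61,0,0,0,0.05,100,0.83,-0.62,0.1,0,0,0,100,0.83,-0.62,0.4,0,0,0,100,0.83,-0.62,0.6,0,0,0,100,0.83,-0.62,0.8,0,0,0,100,0,0,0.8,0,0,0,100,0,0,0,0,0,0,100,0,0,0,0,0,0,100,0,0,0,0,0,0,100])

```text
t: 23.38
tool_pos: [0.3737, -0.2629, 0.1344]
orientation: [0.625, 3.078, -0.0]
force: [-0.7, -0.1, -0.1]
opening: 0.0929
gripper_force: 0.0
```

```bash
python3 - <<'E'
from h import *
go(.3725,-.263,.03,67.3)
b=save("side","s10.png");a=save("top","t10.png")
y=cv2.resize(b[70:170,330:430],(400,400),interpolation=cv2.INTER_CUBIC)
x=cv2.resize(a[220:300,410:490],(400,400),interpolation=cv2.INTER_CUBIC)
cv2.imwrite("pics/c10.png",cv2.hconcat([x,y])[:,:,::-1])
E
```

```text
t 23.38 pos [ 0.3737 -0.2629  0.1344] th 67.0 q6 -1.90 tilt 0.001 F [-0.7 -0.1 -0.1] open 0.0929 g 0.0
az -0.04 (alt 29.96)  shift [ 0.03666667 -0.02        3.48      ]
```

View pics/c10.png

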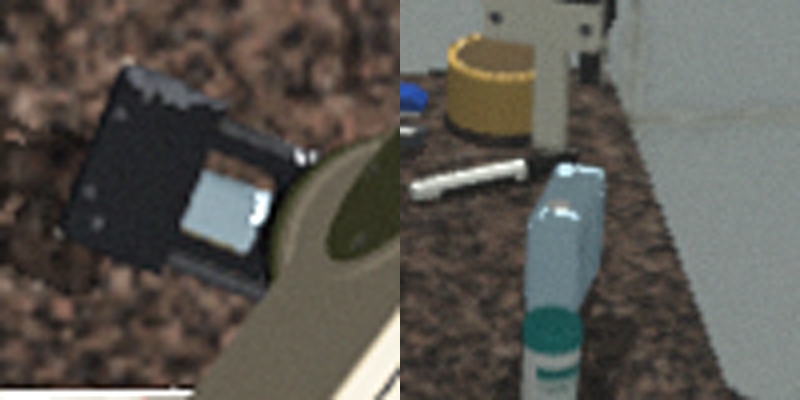

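Fingers and brick are aligned. In the top half the brick's face shows between the jaws at (225,210).

Emit:
apply_moves(steps=[0.03,-0.02,0.5,0,0,0,100,0,0,0.5,0,0,0,100,0,0,0.5,0,0,0,100,0,0,0.4,0,0,0,100,0,0,0.2,0,0,0,100,0,0,0,0,0,0,100])

```text
t: 23.98
tool_pos: [0.372, -0.2625, 0.07]
orientation: [-0.624, -3.078, -0.001]
force: [0.5, -0.5, -0.9]
opening: 0.0928
gripper_force: 0.0
```

No contact, and the tips are below the brick's top.

Emit:
apply_moves(steps=[0,0,0.4,0,0,0,100,0,0,0.4,0,0,0,100,0,0,0.4,0,0,0,100,0,0,0.18,0,0,0,100,0,0,0,0,0,0,70,0,0,0,0,0,0,70,0,0,0,0,0,0,70,0,0,0,0,0,0,70,0,0,0,0,0,0,70,0,0,0,0,0,0,70], grip_force=25)

```text
t: 24.82
tool_pos: [0.3726, -0.2635, 0.0301]
orientation: [0.626, 3.077, -0.001]
force: [-1.6, 0.3, 6.5]
opening: 0.0797
gripper_force: 25.0
```

```bash
python3 -c "
from h import *
go(.3725,-.263,.15,67.3)"
```

```text
t 24.82 pos [ 0.3726 -0.2635  0.0301] th 67.0 q6 -1.90 tilt 0.002 F [-1.6  0.3  6.5] open 0.0797 g 25.0
az -0.05 (alt 29.95)  shift [ 0.01        0.01666667 -3.99666667]
```

Emit:
apply_moves(steps=[0,0,-0.5,0,0,0,70,0,0,-1,0,0,0,70,0,0,-1,0,0,0,70,0,0,-1,0,0,0,70,0,0,-0.8,0,0,1,70,0,0,0,0,0,1,70,0,0,0,0,0,1,70,0,0,0,0,0,1,70,0,0,0,0,0,1,70,0,0,0,0,0,1,70,0,0,0,0,0,1,70,0,0,0,0,0,1,70])

```text
t: 25.82
tool_pos: [0.3716, -0.2627, 0.1577]
orientation: [-1.83, -2.553, -0.0]
force: [-0.5, 0.5, -0.9]
opening: 0.08
gripper_force: 25.0
```

Emit:
apply_moves(steps=[0,0,0,0,0,1,70,0,0,0,0,0,1,70,0,0,0,0,0,1,70,0,0,0,0,0,1,70,0,0,0,0,0,0.05,70,0,0,0,0,0,0,70])

```text
t: 26.32
tool_pos: [0.3717, -0.2628, 0.1578]
orientation: [-2.318, -2.12, 0.0]
force: [0.2, -0.3, -1.7]
opening: 0.0797
gripper_force: 25.0
```

```bash
python3 -c "
from h import *
go(.5471,-.285,.16,-5.3)"
```

```text
t 26.32 pos [ 0.3717 -0.2628  0.1578] th -5.1 q6 -0.64 tilt 0.001 F [ 0.2 -0.3 -1.7] open 0.0797 g 25.0
az 0.03 (alt -29.97)  shift [-0.19666667  5.89333333 -0.07333333]
```

Emit:
apply_moves(steps=[-0.03,0.8,0,0,0,0,70,-0.03,0.9,0,0,0,0,70,-0.03,0.9,0,0,0,0,70,-0.03,0.9,0,0,0,0,70,-0.03,0.9,0,0,0,0,70,-0.03,0.9,0,0,0,0,70,-0.02,0.59,0,0,0,0,70,0,0,0,0,0,0,70,0,0,0,0,0,0,70,0,0,0,0,0,0,70])

```text
t: 27.15
tool_pos: [0.5465, -0.2849, 0.1575]
orientation: [-2.318, -2.118, 0.001]
force: [-0.1, -0.4, -2.2]
opening: 0.0797
gripper_force: 25.0
```

```bash
python3 - <<'E'
from h import *
go(.5471,-.285,.07,-5.3)
b=save("side","s11.png");a=save("top","t11.png")
y=cv2.resize(b[60:160,260:360],(400,400),interpolation=cv2.INTER_CUBIC)
x=cv2.resize(a[130:230,390:490],(400,400),interpolation=cv2.INTER_CUBIC)
cv2.imwrite("pics/c11.png",cv2.hconcat([x,y])[:,:,::-1])
# brick colour blob top in side
hsv=cv2.cvtColor(b,cv2.COLOR_RGB2HSV)
for c in("side","top"):
    r=eyes.place_of(c,"cold_brick")[:2];print(c,[(np.round(k["xy"],1),round(k["conf"],2),np.round(atz(c,k["xy"],.128),4)) for k in r])
E
```

```text
t 27.15 pos [ 0.5465 -0.2849  0.1575] th -5.2 q6 -0.47 tilt 0.001 F [-0.1 -0.4 -2.2] open 0.0797 g 25.0
az 0.02 (alt -29.98)  shift [0.         0.02       2.91666667]
side [(array([304.4,  99.8]), 0.8, array([ 0.5452, -0.2842,  0.128 ])), (array([273.1, 210.1]), 0.21, array([0.6179, 0.1657, 0.128 ]))]
top [(array([466.9, 185. ]), 0.91, array([ 0.5426, -0.2911,  0.128 ]))]
```

View pics/c11.png

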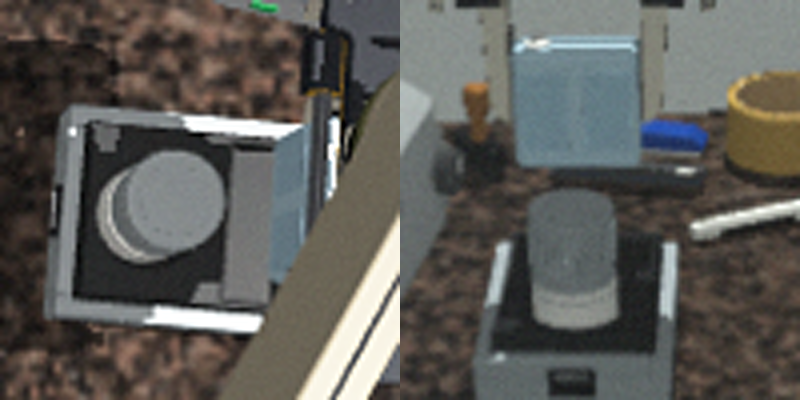

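The brick hangs square over the slot. Its lower near edge is at about (273,210) in the top half and (580,164) in the side half. I've now used all 14 pictures, so the rest goes by numbers.

```bash
python3 - <<'E'
from h import *
e=np.array([.5465,-.2849])+.017*np.array([.092,.996]);print("expected edge",e)
print(atz("top",(390+273/4-.4,130+205/4-.4),.130),atz("side",(260+180/4-.4,60+163/4-.4),.128),atz("side",(260+180/4-.4,60+51/4-.4),.208))
E
```

```text
expected edge [ 0.548064 -0.267968]
[ 0.55165554 -0.27119056  0.13      ] [ 0.54476333 -0.28092222  0.128     ] [ 0.54251718 -0.27408462  0.208     ]
```

Emit:
apply_moves(steps=[0.07,0.02,0.5,0,0,0,70,0,0,0.5,0,0,0,70,0,0,0.5,0,0,0,70,0,0,0.4,0,0,0,70,0,0,0.2,0,0,0,70,0,0,0.15,0,0,0,70,0,0,0.1,0,0,0,70,0,0,0,0,0,0,70])

```text
t: 28.02
tool_pos: [0.548, -0.2832, 0.0874]
orientation: [-2.321, -2.117, 0.0]
force: [-1.0, 0.3, -1.8]
opening: 0.0802
gripper_force: 25.0
```

Emit:
apply_moves(steps=[0,0,0.1,0,0,0,70,0,0,0.1,0,0,0,70,0,0,0.1,0,0,0,70,0,0,0,0,0,0,70])

```text
t: 28.35
tool_pos: [0.5478, -0.283, 0.0779]
orientation: [-2.321, -2.116, 0.0]
force: [-0.3, -0.0, -1.4]
opening: 0.0802
gripper_force: 25.0
```

Emit:
apply_moves(steps=[0,0,0.1,0,0,0,70,0,0,0.1,0,0,0,70,0,0,0.08,0,0,0,70,0,0,0,0,0,0,70])

```text
t: 28.68
tool_pos: [0.5476, -0.2829, 0.0693]
orientation: [-2.321, -2.116, 0.001]
force: [0.7, -0.8, -1.9]
opening: 0.0799
gripper_force: 25.0
```

Emit:
apply_moves(steps=[0,0,0.02,0,0,0,70,0,0,0,0,0,0,100,0,0,0,0,0,0,100,0,0,0,0,0,0,100,0,0,0,0,0,0,100,0,0,-0.4,0,0,0,100,0,0,-0.8,0,0,0,100,0,0,-1,0,0,0,100,0,0,-1,0,0,0,100,0,0,-1,0,0,0,100,0,0,-1,0,0,0,100,0,0,0,0,0,0,100])

```text
t: 29.68
tool_pos: [0.551, -0.2849, 0.2352]
orientation: [2.313, 2.109, 0.005]
force: [0.7, 0.0, 0.8]
opening: 0.0929
gripper_force: 0.0
```

```bash
python3 - <<'E'
from h import *
a=save("top","t12.png");b=save("side","s12.png")
for n in("cold_brick","canister","cap"):
  for c in("side","top"):
    r=eyes.place_of(c,n)[:1];print(n,c,[(np.round(k["xy"],1),round(k["conf"],2),np.round(atz(c,k["xy"],.08 if n=="cap" else .038),4)) for k in r])
go(.5743,.2103,.22,-97.8+90)
# pale blue brick mask in side view
h=cv2.cvtColor(b,cv2.COLOR_RGB2HSV);m=cv2.inRange(h,(90,25,120),(110,120,255));m[:60]=0;m[170:]=0;m[:,:255]=0;m[:,350:]=0
n=max(cv2.findContours(m,0,2)[0],key=cv2.contourArea);print(cv2.boundingRect(n),cv2.contourArea(n))
s=np.array([.5471,-.285]);X=np.array([.9958,-.092]);Y=np.array([.092,.9958])
print("exp side",np.round(proj("side",[[*(s+i*.04*X+j*.017*Y),z] for z in(.118,.064) for i in(-1,1) for j in(-1,1)])))
E
```

```text
cold_brick side [(array([306.8, 131. ]), 0.86, array([ 0.5417, -0.2796,  0.038 ]))]
cold_brick top [(array([454.6, 184.4]), 0.98, array([ 0.5524, -0.2882,  0.038 ]))]
canister side [(array([304.5, 140.4]), 0.45, array([ 0.5495, -0.231 ,  0.038 ]))]
canister top [(array([424. , 182.9]), 0.48, array([ 0.5571, -0.2164,  0.038 ]))]
cap side [(array([302.3, 128.6]), 0.7, array([ 0.5541, -0.219 ,  0.08  ]))]
cap top [(array([383.3, 244.5]), 0.65, array([ 0.4162, -0.1135,  0.08  ]))]
t 30.08 pos [ 0.5474 -0.2827  0.224 ] th -5.3 q6 -0.47 tilt 0.003 F [-0.1 -0.9  1.1] open 0.0931 g 0.0
az 0.42 (alt -29.58)  shift [16.40333333 -1.34        0.13333333]
(289, 101, 31, 26) 276.0
exp side [[319. 100.]
 [319. 106.]
 [289. 100.]
 [288. 106.]
 [320. 119.]
 [319. 125.]
 [290. 118.]
 [289. 125.]]
```

Emit:
apply_moves(steps=[0.5,-0.06,0,0,0,0.37,50,0.96,-0.08,0,0,0,0,50,0.96,-0.08,0,0,0,0,50,0.96,-0.08,0,0,0,0,50,0.96,-0.08,0,0,0,0,50,0.96,-0.08,0,0,0,0,50,0.96,-0.08,0,0,0,0,50,0.96,-0.08,0,0,0,0,50,0.96,-0.08,0,0,0,0,50,0.96,-0.08,0,0,0,0,50,0.96,-0.08,0,0,0,0,50,0.96,-0.08,0,0,0,0,50])

```text
t: 31.08
tool_pos: [0.5622, 0.0509, 0.2247]
orientation: [-2.361, -2.071, 0.002]
force: [-0.0, 0.4, -0.1]
opening: 0.0464
gripper_force: 0.0
```

Emit:
apply_moves(steps=[0.96,-0.08,0,0,0,0,50,0.96,-0.08,0,0,0,0,50,0.96,-0.08,0,0,0,0,50,0.96,-0.08,0,0,0,0,50,0.96,-0.08,0,0,0,0,50,0.5,-0.06,0,0,0,0,50,0,0,0,0,0,0,50,0,0,0,0,0,0,50])

```text
t: 31.75
tool_pos: [0.5695, 0.2091, 0.2248]
orientation: [-2.36, -2.073, 0.002]
force: [-0.2, 0.5, -1.0]
opening: 0.0464
gripper_force: 0.0
```

```bash
python3 - <<'E'
from h import *
go(.5745,.2103,.101,-7.5)
# side0: dark handle bar fit
b=cv2.imread("pics/top0.png");m=cv2.inRange(b,(0,0,0),(60,60,60));m[:160]=0;m[185:]=0;m[:,:208]=0;m[:,262:]=0
n=max(cv2.findContours(m,0,2)[0],key=cv2.contourArea);r=cv2.minAreaRect(n);print(r)
q=np.array([atz("top",p,.126)[:2] for p in cv2.boxPoints(r)]);print(q.mean(0),q)
E
```

```text
t 31.75 pos [0.5695 0.2091 0.2248] th -7.4 q6 0.40 tilt 0.002 F [-0.2  0.5 -1. ] open 0.0464 g 0.0
az 0.02 (alt -29.98)  shift [0.06333333 0.16       4.12666667]
((234.47003173828125, 173.20999145507812), (43.98204040527344, 6.505382061004639), 8.130102157592773)
[0.57679973 0.21040663] [[0.57747677 0.25895622]
 [0.59150473 0.25688483]
 [0.57608806 0.16183259]
 [0.56212934 0.16395289]]
```

Emit:
apply_moves(steps=[0.04,0.18,0.6,0,0,0.16,50,0,0,0.8,0,0,0,50,0,0,0.8,0,0,0,50,0,0,0.6,0,0,0,50,0,0,0.4,0,0,0,50,0,0,0.3,0,0,0,50,0,0,0,0,0,0,50], grip_force=45)

```text
t: 32.33
tool_pos: [0.5744, 0.2081, 0.1185]
orientation: [-2.38, -2.049, 0.005]
force: [-0.3, 0.3, -0.5]
opening: 0.0468
gripper_force: 0.0
```

Emit:
apply_moves(steps=[0.06,0,0.3,0,0,0,50,0,0,0.2,0,0,0,50,0,0,0,0,0,0,50,0,0,0,0,0,0,10,0,0,0,0,0,0,10,0,0,0,0,0,0,10,0,0,0,0,0,0,10,0,0,0,0,0,0,10,0,0,0,0,0,0,10,0,0,0,0,0,0,10])

```text
t: 33.17
tool_pos: [0.5759, 0.2113, 0.1059]
orientation: [2.379, 2.051, 0.001]
force: [0.3, -1.0, 1.1]
opening: 0.0159
gripper_force: 45.0
```

```bash
python3 - <<'E'
from h import *
go(.5502,-.2479,.25,-5.3)
print(robot.read_state()["wrist_torque"])
E
```

```text
t 33.17 pos [0.5759 0.2113 0.1059] th -8.5 q6 0.42 tilt 0.001 F [ 0.3 -1.   1.1] open 0.0159 g 45.0
az -0.53 (alt 29.47)  shift [-15.32         0.56        -4.80333333]
[-0.09796639  0.12361092 -0.09469979]
```

Emit:
apply_moves(steps=[0,0,-0.2,0,0,0,10,0,0,-0.4,0,0,0,10,0,0,-0.7,0,0,0,10,0,0,-0.9,0,0,0,10,0,0,-0.9,0,0,0,10,0,0,-0.9,0,0,0,10,0,0,-0.7,0,0,0,10,0,0,-0.3,0,0,-0.5,10,0,0,0,0,0,0,10,0,0,0,0,0,0,10])

```text
t: 34.0
tool_pos: [0.5759, 0.2113, 0.2564]
orientation: [2.326, 2.111, 0.002]
force: [0.2, 0.0, -3.4]
opening: 0.0153
gripper_force: 45.0
```

```bash
python3 - <<'E'
from h import *
go(.5502,-.2479,.25,-5.3)
print(robot.read_state()["wrist_torque"])
E
```

```text
t 34.00 pos [0.5759 0.2113 0.2564] th -5.5 q6 0.36 tilt 0.001 F [ 0.2  0.  -3.4] open 0.0153 g 45.0
az -0.04 (alt 29.96)  shift [-15.32         0.56333333   0.21333333]
[-0.10126314  0.10497763 -0.06067966]
```

Emit:
apply_moves(steps=[-0.3,0.01,0,0,0,0,10,-0.6,0.02,0,0,0,0,10,-0.8,0.03,0,0,0,0,10,-0.8,0.03,0,0,0,0,10,-0.8,0.03,0,0,0,0,10,-0.8,0.03,0,0,0,0,10,-0.8,0.03,0,0,0,0,10,-0.8,0.03,0,0,0,0,10,-0.8,0.03,0,0,0,0,10,-0.8,0.03,0,0,0,0,10,-0.8,0.03,0,0,0,0,10,-0.8,0.03,0,0,0,0,10])

```text
t: 35.0
tool_pos: [0.5586, -0.0571, 0.2536]
orientation: [-2.324, -2.11, 0.003]
force: [0.2, -0.8, -2.8]
opening: 0.0152
gripper_force: 45.0
```

Emit:
apply_moves(steps=[-0.8,0.03,0,0,0,0,10,-0.8,0.03,0,0,0,0,10,-0.8,0.03,0,0,0,0,10,-0.8,0.03,0,0,0,0,10,-0.8,0.03,0,0,0,0,10,-0.8,0.03,0,0,0,0,10,-0.8,0.03,0,0,0,0,10,-0.5,0.02,0,0,0,0,10,-0.3,0.01,0,0,0,0,10,0,0,0,0,0,0,10,0,0,0,0,0,0,10,0,0,0,0,0,0,10])

```text
t: 36.0
tool_pos: [0.5491, -0.2462, 0.2553]
orientation: [-2.323, -2.113, -0.0]
force: [0.7, 0.3, -3.3]
opening: 0.0157
gripper_force: 45.0
```

```bash
python3 - <<'E'
from h import *
go(.5504,-.248,.15,-5.3)
b=save("side","s13.png");a=save("top","t13.png")
# hood bottom front-edge in side view vs expected, from white mask
m=cv2.inRange(b,(150,150,150),(255,255,255));m[:,:255]=0;m[:,350:]=0;m[140:]=0
n=max(cv2.findContours(m,0,2)[0],key=cv2.contourArea);print(cv2.boundingRect(n),cv2.contourArea(n))
c=np.array(robot.read_state()["tool_pos"]);X=np.array([.9958,-.092]);Y=np.array([.092,.9958])
print(np.round(proj("side",[[*(c[:2]+i*.062*X+j*.078*Y),c[2]-.104+z] for z in(0,.092) for i in(-1,1) for j in(-1,1)]),1))
print(np.round(proj("top",[[*(c[:2]+i*.062*X+j*.078*Y),c[2]-.104+z] for z in(0,.092) for i in(-1,1) for j in(-1,1)]),1))
for q in("side","top"):
    for nm in("hood","carrier"):print(q,nm,eyes.search_frame(q,nm)[:1])
E
```

```text
t 36.00 pos [ 0.5491 -0.2462  0.2553] th -5.4 q6 -0.41 tilt 0.001 F [ 0.7  0.3 -3.3] open 0.0157 g 45.0
az -0.02 (alt 29.98)  shift [-0.05666667  0.05        3.51      ]
(255, 30, 75, 83) 3038.5
[[328.5  84.9]
 [327.2 112.7]
 [281.2  85. ]
 [274.8 112.7]
 [328.3  51.4]
 [326.9  76.4]
 [279.2  51.6]
 [272.2  76.5]]
[[483.7 213.3]
 [409.8 207.7]
 [487.2 154.8]
 [413.8 149.1]
 [499.1 211.7]
 [417.8 205.5]
 [502.8 147.4]
 [422.1 141. ]]
side hood [{'rect': [274.4, 43.8, 57.9, 70.0], 'conf': 0.76}]
side carrier [{'rect': [280.6, 116.1, 51.1, 50.0], 'conf': 0.93}]
top hood [{'rect': [410.7, 143.2, 91.8, 67.6], 'conf': 0.75}]
top carrier [{'rect': [400.9, 153.1, 43.2, 62.0], 'conf': 0.67}]
```

Emit:
apply_moves(steps=[-0.05,0.04,0.3,0,0,0,10,0,0,0.5,0,0,0,10,0,0,0.5,0,0,0,10,0,0,0.5,0,0,0,10,0,0,0.4,0,0,0,10,0,0,0.3,0,0,0,10,0,0,0.15,0,0,0,10,0,0,0,0,0,0,10])

```text
t: 36.97
tool_pos: [0.5494, -0.2486, 0.1745]
orientation: [-2.323, -2.112, 0.001]
force: [0.3, 0.2, -3.8]
opening: 0.0154
gripper_force: 45.0
```

Emit:
apply_moves(steps=[0.02,0.03,0.15,0,0,0,10,0,0,0.15,0,0,0,10,0,0,0.1,0,0,0,10,0,0,0.1,0,0,0,10,0,0,0,0,0,0,10,0,0,0,0,0,0,10])

```text
t: 37.47
tool_pos: [0.5509, -0.2484, 0.1609]
orientation: [-2.325, -2.113, 0.0]
force: [-0.1, -0.3, -2.5]
opening: 0.016
gripper_force: 45.0
```

Emit:
apply_moves(steps=[0,0,0.1,0,0,0,10,0,0,0.1,0,0,0,10,0,0,0.07,0,0,0,10,0,0,0,0,0,0,10,0,0,0,0,0,0,10])

```text
t: 37.88
tool_pos: [0.5508, -0.2483, 0.1526]
orientation: [-2.324, -2.113, 0.0]
force: [0.4, -0.1, -4.7]
opening: 0.0156
gripper_force: 45.0
```

Emit:
apply_moves(steps=[0,0,0.05,0,0,0,10,0,0,0.04,0,0,0,10,0,0,0,0,0,0,10,0,0,0,0,0,0,10])

```text
t: 38.22
tool_pos: [0.5513, -0.2486, 0.1519]
orientation: [2.324, 2.112, 0.0]
force: [-3.8, 2.4, 6.1]
opening: 0.0156
gripper_force: 45.0
```

Contact shows at the expected seating height: TCP 0.1519 against a grasp height of 0.1059 puts the rim at about 46 mm. I'll release.

Emit:
apply_moves(steps=[0,0,0,0,0,0,50,0,0,0,0,0,0,50,0,0,0,0,0,0,50,0,0,0,0,0,0,50,0,0,-0.4,0,0,0,50,0,0,-0.8,0,0,0,50,0,0,-1,0,0,0,50,0,0,-1,0,0,0,50,0.8,0,-0.5,0,0,0,50,1,0,0,0,0,0,50,1,0,0,0,0,0,50,1,0,0,0,0,0,50])

```text
t: 39.22
tool_pos: [0.5622, -0.1341, 0.263]
orientation: [2.324, 2.111, 0.002]
force: [0.2, -0.0, -1.1]
opening: 0.0466
gripper_force: 0.0
```

Emit:
apply_moves(steps=[1,0,0,0,0,0,50,1,0,0,0,0,0,50,1,0,0,0,0,0,50,1,0,0,0,0,0,50,1,0,0,0,0,0,50,1,0,0,0,0,0,50,0,0,0,0,0,0,50])

```text
t: 39.8
tool_pos: [0.5792, 0.0492, 0.2623]
orientation: [-2.32, -2.117, -0.004]
force: [0.3, 0.1, 0.4]
opening: 0.0465
gripper_force: 0.0
```

```bash
python3 - <<'E'
from h import *
go(.55,0,.2)
b=save("side","s14.png");a=save("top","t14.png")
for q,im,z0 in(("side",b,0),("top",a,0)):
    m=cv2.inRange(im,(0,0,0),(50,50,55))
    for nm in("hood","carrier","strip_vial","timer"):
        r=eyes.search_frame(q,nm)[:1];print(q,nm,[np.round(k["rect"]) for k in r])
c=np.array([.5505,-.248]);X=np.array([.9958,-.092]);Y=np.array([.092,.9958])
P=lambda q,z:np.round(proj(q,[[*(c+i*.062*X+j*.078*Y),z] for i in(-1,1) for j in(-1,1)]),1).tolist()
for q in("side","top"):print(q,"rim",P(q,.046),"roof",P(q,.138))
# handle in top
m=cv2.inRange(a,(0,0,0),(60,60,60));m[:165]=0;m[205:]=0;m[:,:400]=0;m[:,495:]=0
n=max(cv2.findContours(m,0,2)[0],key=cv2.contourArea);r=cv2.minAreaRect(n);print(r)
q=np.array([atz("top",p,.172)[:2] for p in cv2.boxPoints(r)]);print("handle",q.mean(0),q)
E
```

```text
t 39.80 pos [0.5792 0.0492 0.2623] th -5.2 q6 0.09 tilt 0.002 F [0.3 0.1 0.4] open 0.0465 g 0.0
az 0.00 (alt 0.00)  shift [-1.72333333 -0.82        2.07666667]
side hood [array([275.,  89.,  54.,  62.])]
side carrier [array([280., 152.,  47.,  15.])]
side strip_vial [array([361., 146.,  14.,  31.])]
side timer [array([364., 225.,  39.,  34.])]
top hood [array([402., 150.,  86.,  66.])]
top carrier [array([402., 159.,   6.,  49.])]
top strip_vial [array([378., 244.,  20.,  15.])]
top timer []
side rim [[328.1, 120.2], [326.8, 150.4], [283.0, 120.1], [277.1, 150.1]] roof [[328.0, 89.4], [326.6, 117.5], [281.1, 89.4], [274.7, 117.4]]
top rim [[469.9, 214.3], [403.0, 209.2], [473.2, 161.3], [406.7, 156.2]] roof [[482.5, 212.9], [409.6, 207.4], [486.0, 155.2], [413.5, 149.6]]
((450.8885192871094, 178.91226196289062), (48.08721160888672, 7.7653117179870605), 4.513988018035889)
handle [ 0.55177435 -0.24562212] [[ 0.54843992 -0.19527384]
 [ 0.56441645 -0.1969544 ]
 [ 0.55511712 -0.29601253]
 [ 0.53912392 -0.29424769]]
```

```bash
python3 - <<'E'
import cv2
g=cv2.imread("pics/s14.png",0)
for c in(281,288,295,312,318,324):print(c,g[146:158,c])
for r in(125,135,145):print(r,g[r,322:336])
E
```

```text
281 [157 154 156 139 113 103 108 105 106 103 105 106]
288 [159 159 151 141 115 106 105 103 108 112 107 107]
295 [157 157 157 141 113 105 107 104 101 109 110 110]
312 [151 154 158 143 117 108 105 104 105 108 107 101]
318 [156 153 153 135 116 104 106 108 102 109 105 102]
324 [145 154 152 134 111 108 107 105 109 107 110 104]
125 [157 153 142 149 152 147 229 123  63  61  72  65  64  67]
135 [153 155 141 147 151 163 171  89  72  78  85  93  93  90]
145 [144 150 143 149 162 215 124  68  77  90 101  89  76  79]
```

The seam is straight along the whole front, at row 149–150 against a predicted 150.2, with no gap. The hood is seated, so I'm handing in.

```bash
python3 -c "
from plant import robot
print(robot.close_job())"
```

```text
the job is handed in; nothing more can be done
None
```

The tube, canister, cap, brick and hood are all packed in the carrier, and the job was handed in at about 40 s. Camera and force readings agree with every part being seated, but the hand-in gave no verdict.

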